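# Square up the post of a necklace stand

## Task

Stand the pale post end-down in the socket of the dark stand base, all the way in, and let go of it. Then take the red square and, keeping it standing on its foot leg, press it into the corner between base and post until the foot is flat on the base and the upright leg is flush against the middle of the post. Finish still gripping the square there, held still and pressed both down on the base and against the upright post while the glue would set; leave the glue bottle, pliers and dish alone.

Things in the scene. Friction and masses are not known exactly. Their poses are not given: they have to be found in the camera images.
- stand_base: Dark wooden base of a necklace stand, 210 long (its x) by 120 wide (y) by 32 high, on the table and held fast by plywood stops 16 high, 22 wide along its +x end and +y side and by round cams (radius 16, 16 high) at its -x end and -y side: it cannot move. Origin at the centre of its underside; x runs towards the socket end, z up. Its yaw in the world is 69 to 111 degrees.
- socket (a point): Centre of the mouth of the square socket in the base's top, at x = +60, y = 0, z = 32 of the base. The hole is 30 by 30, sides parallel to the base's, 25 deep (a seated post's foot is 7 above the table). It is 2 wider than the post, which can lean some 4 degrees in it. Behind its +x side stands the base's back brace, 28 wide, 46 high, front face in line with the hole's +x wall. Only its -x side has room for the square.
- post: Pale square wooden post, 28 by 28 by 150 long, about 85 g, standing on its end on the table, with the lowest 4 tapered to 24 square as a lead-in. Origin at the centre of its foot; z along its length, up; x and y square to its side faces.
- post_top (a point): Centre of the post's top end, 150 above its foot.
- square: Red aluminium assembly square, an L of two legs, each 120 over all, 30 wide, 20 thick, about 260 g, standing on its foot leg. Origin at the middle of the foot leg's underside; x along the foot leg to the heel, z up, y across the 20 thickness. Foot leg: x = -60 (toe) to +60 (heel), z = 0 to 30; upright leg: x = 30 to 60, up to z = 120. A grip across the foot leg at x = -20 clears the upright leg.
- square_heel (a point): Heel of the square, where its two working faces meet: the underside z = 0 and the upright's outer face x = +60 (edge eased by 3). In place it is on the base's top, 46 to 47 along +x from the base's origin, and the square's x points as the base's x. Pushed forward, it backs the post against the brace; the post and brace do not give. Square, post and base are smooth (friction about 0.25 on each other).
- glue_bottle: Bystander: yellow glue bottle with orange cap, 48 across, 125 high, standing. Origin at the centre of its underside.
- pliers: Bystander: combination pliers with blue handles, about 180 long and 60 wide, 15 high, lying flat. Origin near the middle, x towards the jaws.
- dish: Bystander: small pink dish, 96 across, 45 high. Origin at the centre of its underside.

How it is judged:
By the outcome, as a careful person would: the job done as asked, in the order asked, and still so for the second after the job is handed in, while the arm keeps its last pose, push and grip.
It also fails if it takes over 72 s, if anything falls off the work surface, if the arm or the gripper's body presses on something with over 40 N, if the wrist force passes 120 N, or if a joint passes its speed limit or range.

## Robot

A 7-joint arm with a two-finger parallel gripper is mounted at the origin on the work surface. World frame = base frame: x ahead of the robot, y to its left, z up, the work surface at z = 0. Lengths are in m, angles in rad, forces in N, time in s.
With the tool pointing down it reaches from about 0.4 to 0.85 m from the base axis. Payload 10.4 kg.
Tool frame: the origin (TCP) lies midway between the tips of the shut fingers; the grasp point (between the pads) lies 19 mm behind it (grasp_offset is the y of the grasp point in the tool frame, in m); y points along the fingers, z is the direction in which the jaws open and shut, and the axes are right-handed (so a half turn about y gives the same grasp; the last joint's range is limited). The gripper opens to 85 mm and grips with 20 to 120 N. Pads are 22 mm wide; open, the fingers measure 114 mm over their backs; the gripper's body (76 mm by 85 mm) begins 54 mm behind the grasp point. The pads swing forward as they close: fully open they stand 13 mm farther back than shut.
Start: joints at [-1.193, 0.332, -0.065, 1.46, 0.022, 1.35, -0.088], TCP at [0.244, 0.575, 0.231] pointing down, gripper open.
Joint ranges: [-2.6, 2.6], [-0.5, 2.12], [-1.47, 1.34], [0.16, 2.42], [-1.27, 4.41], [0.06, 2.06], [-2.6, 2.6]. Speed limits (rad/s): [2.22, 2.22, 2.79, 2.79, 3.14, 3.14, 3.14].

## Interface

Orientations are given as a unit quaternion [w, x, y, z].
In Python, from bench import get_obs, get_image, camera_info, job_done, grasp_offset gives the robot as it stands.
- The arm moves only by the tool carry_out, never from a script. Its argument "deltas" is a list of rows, each a list of 7 numbers: the shift along the tool's x, y, z in cm, then the turn, a rotation vector about the tool's x, y, z in rad, then the opening, from 0 (shut) to 1 (fully open). A call has 1 to 10 rows; each row is the pose to reach, as a shift and turn from the pose commanded when the call began, along the tool's axes at that moment; what a row does not reach only later rows make up. A row lasts 1/12 s, in which the tool goes at most 41.7 mm and 7.16 degrees, less where a joint would pass 70% of its speed; a pose out of reach is approached as far as the arm can. A call with a gripper value outside its range is refused whole. The fingers move at their own pace and stop on an object; "squeeze" is the grip in N (left out, the last holds). Time passes only in rows, so rows that repeat a pose let the fingers close. It gives the time, the measured TCP pose, the force and the opening at its end, in the units of the state.
- get_obs(): the state, without advancing time (a new reading comes with each control period).
- get_image(name): name is "side" or "top"; returns the picture (420x560x3 uint8, blue, green, red); there is no depth.
- camera_info(name): a dict with "fx", "fy", "cx", "cy" (pixels), "extrinsics" (4x4, takes a point from world to camera coordinates). Camera axes: x right, y up, looking along -z (the intrinsics and any distortion apply to the point x, -y, -z); pixel columns grow to the right and rows downward; lengths in m; the calibration is good to about 2 mm. A picture is of the moment at which its call begins. camera_info takes no time and is no camera call.
- job_done(): hands the job in, once; it reports no verdict.
The state is a dict: "clock": time; "qpos": joint angles; "qvel": joint speeds; "joint_torque": joint torques, N m; "eef_pos": TCP position; "ee_rot": TCP orientation; "wrist_force": force on the tool from outside, world axes, zero at the start; "ft_torque": the same for the moment, N m; "gripper_width": opening from 0.0 (shut) to 1.0 (fully open).
Only numpy, scipy, OpenCV 4.12 (cv2) and the standard library are available. Lean on these libraries where they do the work, as an engineer would, in place of code of your own. Each camera call takes 0.05 s, during which the arm holds its last target.

## Working session

There is one attempt and no reset: what is moved stays moved. The work goes in short steps, Python scripts to look and compute and a tool call to move; the robot and the scene stay as the last step left them, time stands still between calls to the robot, and variables do not carry over. Pictures are saved under pics/ and viewed, and the job is handed in when it is done.

Besides the shell and the picture viewer there is one more tool, called by a JSON object that holds its "name" and its "arguments", one argument or row to a line. carry_out: Moves the arm, as the interface text tells. Its arguments: {"type":"object","properties":{"deltas":{"type":"array"},"squeeze":{"type":"number"}},"required":["deltas"]}

```bash
ls; mkdir -p pics; python3 - <<'E'
from bench import *
import cv2,numpy as np
np.set_printoptions(precision=4,suppress=True)
for n in("side","top"):
    cv2.imwrite(f"pics/{n}0.png",get_image(n)); c=camera_info(n); print(n,c)
print(get_obs(),grasp_offset)
E
```

```text
pics
side {'fx': 382.1735353966509, 'fy': 382.1735353966509, 'cx': 279.9939127300206, 'cy': 205.26739762264333, 'extrinsics': array([[-0.9891, -0.1457,  0.0203,  0.571 ],
       [ 0.0988, -0.556 ,  0.8253, -0.1986],
       [-0.109 ,  0.8183,  0.5644, -0.8734],
       [ 0.    ,  0.    ,  0.    ,  1.    ]])}
top {'fx': 438.44297275303074, 'fy': 438.44297275303074, 'cx': 273.72035971162165, 'cy': 213.812365345156, 'extrinsics': array([[ 0.0219, -0.9995,  0.0249, -0.0883],
       [ 0.9825,  0.0261,  0.1844, -0.608 ],
       [-0.185 ,  0.0204,  0.9825, -1.131 ],
       [ 0.    ,  0.    ,  0.    ,  1.    ]])}
{'clock': 0.1, 'qpos': array([-1.1926,  0.3328, -0.0647,  1.4608,  0.0216,  1.3499, -0.0885]), 'qvel': array([-0.0005, -0.0013, -0.0013, -0.001 , -0.0015, -0.0007, -0.0008]), 'joint_torque': array([  0.0012, -62.675 ,   0.049 , -39.2426,   0.0164,   0.007 ,
        -0.    ]), 'eef_pos': array([0.2437, 0.5752, 0.2306]), 'ee_rot': array([-0.6925,  0.6934, -0.1408,  0.1407]), 'wrist_force': array([-0.4832,  0.0858, -0.541 ]), 'ft_torque': array([-0.0157, -0.0115, -0.0111]), 'gripper_width': 1.0021903076731036} -0.0187
```

View pics/side0.png

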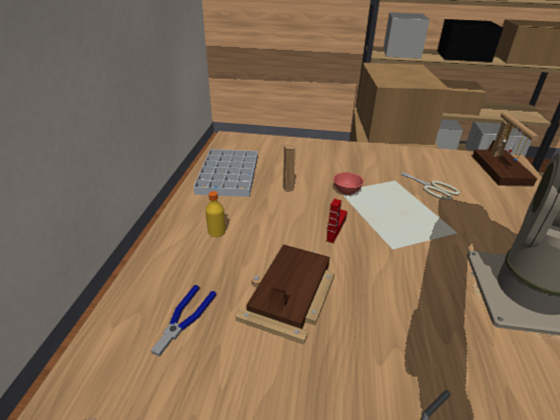

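View pics/top0.png

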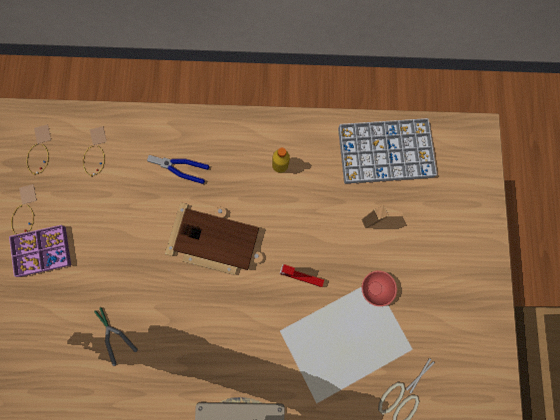

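The side view shows the base at about (290,285), with the brace and socket at (280,297), the post at (289,168), the square at (337,220), the bottle at (215,217), the pliers at (180,320) and the dish at (348,184). In the top view the base is at (218,240), the socket at (193,232), the post at (380,217) and the square at (302,275). Next I'll look at enlarged crops.

```bash
cat > h.py <<'E'
import numpy as np,cv2
from bench import *
from scipy.spatial.transform import Rotation as R
np.set_printoptions(precision=4,suppress=True)
def proj(n,P):
    c=camera_info(n);E=np.array(c["extrinsics"]);P=np.atleast_2d(P)
    q=P@E[:3,:3].T+E[:3,3]
    return np.c_[c["cx"]+c["fx"]*q[:,0]/-q[:,2], c["cy"]-c["fy"]*q[:,1]/-q[:,2]]
def ray(n,uv):
    c=camera_info(n);E=np.array(c["extrinsics"])
    d=np.array([(uv[0]-c["cx"])/c["fx"],-(uv[1]-c["cy"])/c["fy"],-1])
    return -E[:3,:3].T@E[:3,3], E[:3,:3].T@d
def plane(n,uv,z):
    o,d=ray(n,uv);return o+d*(z-o[2])/d[2]
def tri(uvs):  # side, top
    A=np.zeros((3,3));b=np.zeros(3);L=[]
    for n,uv in uvs:
        o,d=ray(n,uv);d/=np.linalg.norm(d);M=np.eye(3)-np.outer(d,d);A+=M;b+=M@o;L.append((M,o))
    p=np.linalg.solve(A,b);return p,[np.linalg.norm(M@(p-o)) for M,o in L]
E
python3 - <<'E'
from h import *
t=cv2.imread("pics/top0.png");s=cv2.imread("pics/side0.png")
def crop(im,x,y,w,h,k,f): cv2.imwrite(f,cv2.resize(im[y:y+h,x:x+w],None,fx=k,fy=k,interpolation=cv2.INTER_CUBIC))
crop(t,160,190,110,90,7,"pics/t_base.png")
crop(t,270,190,140,100,5,"pics/t_ps.png")
crop(s,230,235,110,110,5,"pics/s_base.png")
crop(s,270,135,90,110,5,"pics/s_ps.png")
E
```

```text
(no output)
```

View pics/t_base.png

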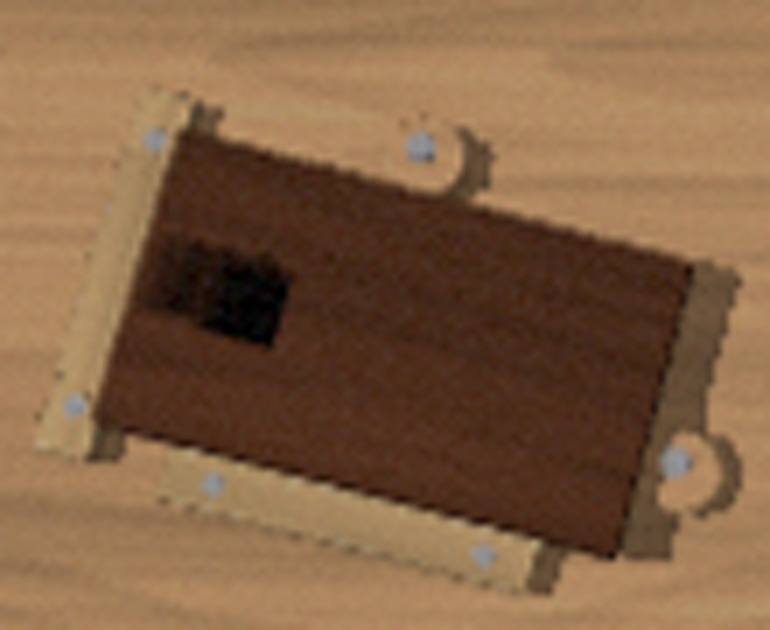

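View pics/t_ps.png

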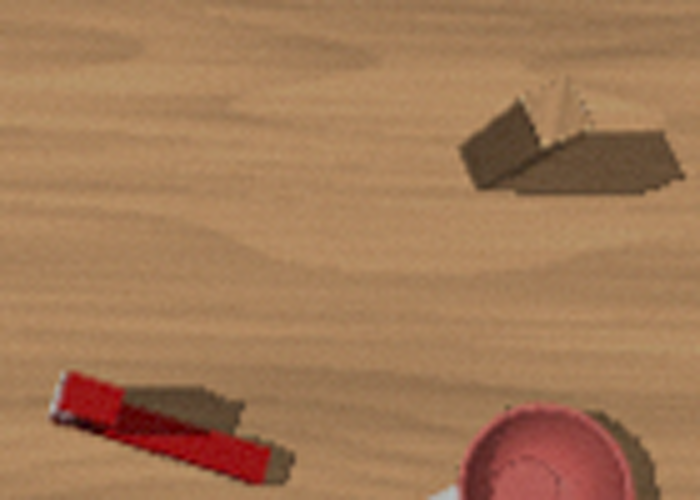

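View pics/s_base.png

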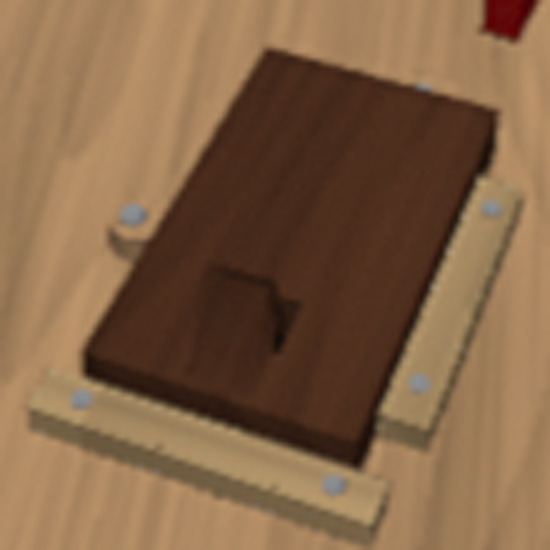

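View pics/s_ps.png

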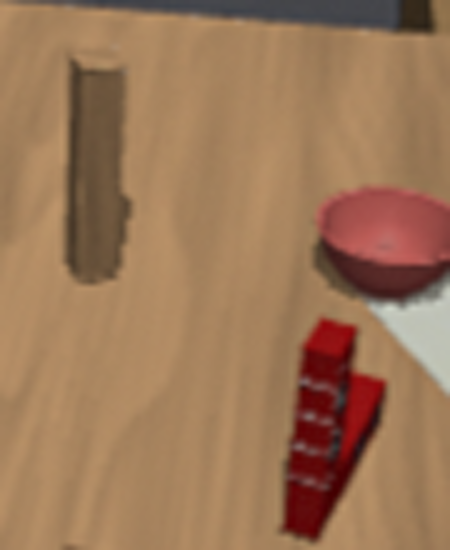

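```bash
python3 - <<'E'
from h import *
for n in("side","top"): print(n,ray(n,(0,0))[0])
t=np.array([(182,135),(693,262),(617,557),(97,420)],float);t=(t+.5)/7-.5+[160,190]
s=np.array([(88,352),(267,50),(497,112),(362,440)],float);s=(s+.5)/5-.5+[230,235]
m=np.array([[.105,-.06],[-.105,-.06],[-.105,.06],[.105,.06]])
def fit(Q):
    c=Q.mean(0);H=m.T@(Q-c);U,_,V=np.linalg.svd(H);Rm=(U@V).T
    return c-Rm@m.mean(0),np.degrees(np.arctan2(Rm[1,0],Rm[0,0])),np.linalg.norm(Q-(m@Rm.T+c),axis=1)
for n,q in(("top",t),("side",s)):
    Q=np.array([plane(n,p,.032)[:2] for p in q]);print(n,Q,*fit(Q))
for a,b in zip(s,t):print(tri([("side",a),("top",b)]))
im=cv2.imread("pics/top0.png");i2=cv2.imread("pics/side0.png")
c=cv2.resize(im[195:240,350:420],None,fx=11,fy=11,interpolation=cv2.INTER_CUBIC)
c=cv2.createCLAHE(4,(4,4)).apply(c[:,:,1]);cv2.imwrite("pics/t_post.png",c)
c=cv2.resize(i2[135:200,265:315],None,fx=9,fy=9,interpolation=cv2.INTER_CUBIC)
c=cv2.createCLAHE(4,(4,4)).apply(c[:,:,1]);cv2.imwrite("pics/s_post.png",c)
E
```

```text
side [0.4892 0.6875 0.6453]
top [ 0.3901 -0.0494  1.2256]
top [[ 0.6223  0.1697]
 [ 0.5768 -0.0332]
 [ 0.4608 -0.0072]
 [ 0.5089  0.1958]] [0.5422 0.0813] 77.05987284818977 [0.002  0.0013 0.0008 0.002 ]
side [[ 0.6211  0.169 ]
 [ 0.5752 -0.0327]
 [ 0.4607 -0.0062]
 [ 0.5055  0.1948]] [0.5406 0.0812] 77.28275762949974 [0.0019 0.0019 0.0025 0.0021]
(array([0.6215, 0.1695, 0.0328]), [np.float64(0.0005887720215301006), np.float64(0.0005887720215300318)])
(array([ 0.576 , -0.0332,  0.0316]), [np.float64(0.0007899744757977475), np.float64(0.0007899744757976133)])
(array([ 0.4608, -0.0071,  0.0312]), [np.float64(8.683752214774939e-05), np.float64(8.68375221477292e-05)])
(array([0.5071, 0.1957, 0.0334]), [np.float64(0.0016536075082204543), np.float64(0.0016536075082205785)])
```

View pics/t_post.png

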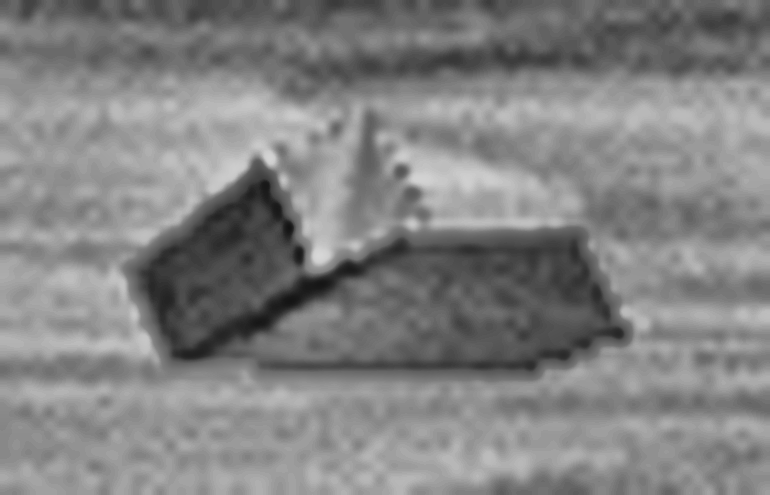

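View pics/s_post.png

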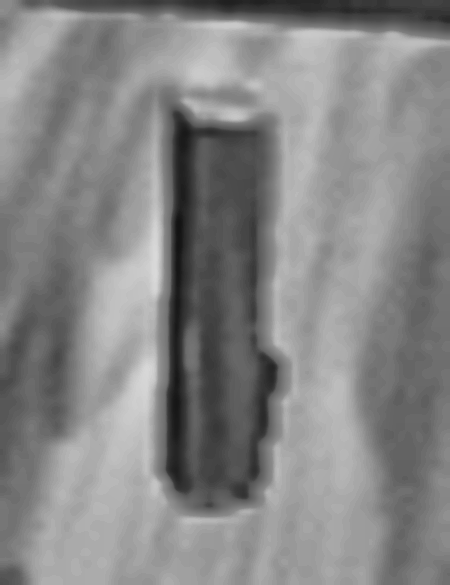

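```bash
python3 - <<'E'
from h import *
im=cv2.imread("pics/top0.png");i2=cv2.imread("pics/side0.png")
cv2.imwrite("pics/t_sq.png",cv2.resize(im[255:295,272:332],None,fx=12,fy=12,interpolation=cv2.INTER_CUBIC))
cv2.imwrite("pics/s_sq.png",cv2.resize(i2[193:247,315:360],None,fx=11,fy=11,interpolation=cv2.INTER_CUBIC))
P=(np.array([(262,158),(318,268),(418,220),(362,110)])+.5)/11-.5+[350,195]
Q=np.array([plane("top",p,.15)[:2] for p in P]);print(Q,Q.mean(0))
d=np.roll(Q,-1,0)-Q;print(np.linalg.norm(d,axis=1),np.degrees(np.arctan2(d[:,1],d[:,0])))
F=(np.array([(130,272),(172,358)])+.5)/11-.5+[350,195]
print([plane("top",p,0)[:2] for p in F])
# side top edges
S=(np.array([(180,120),(268,120)])+.5)/9-.5+[265,135]
print([plane("side",p,.15)[:2] for p in S])
S=(np.array([(165,480),(210,510),(262,490)])+.5)/9-.5+[265,135]
print([plane("side",p,0)[:2] for p in S])
E
```

```text
[[ 0.6118 -0.3222]
 [ 0.5866 -0.3345]
 [ 0.5983 -0.3577]
 [ 0.6237 -0.3455]] [ 0.6051 -0.34  ]
[0.0281 0.026  0.0281 0.0261] [-153.9854  -63.1785   25.8012  116.9703]
[array([ 0.6116, -0.3252]), array([ 0.5893, -0.3357])]
[array([ 0.6152, -0.3291]), array([ 0.5868, -0.3345])]
[array([ 0.619 , -0.3474]), array([ 0.6006, -0.3304]), array([ 0.5842, -0.3469])]
```

View pics/t_sq.png

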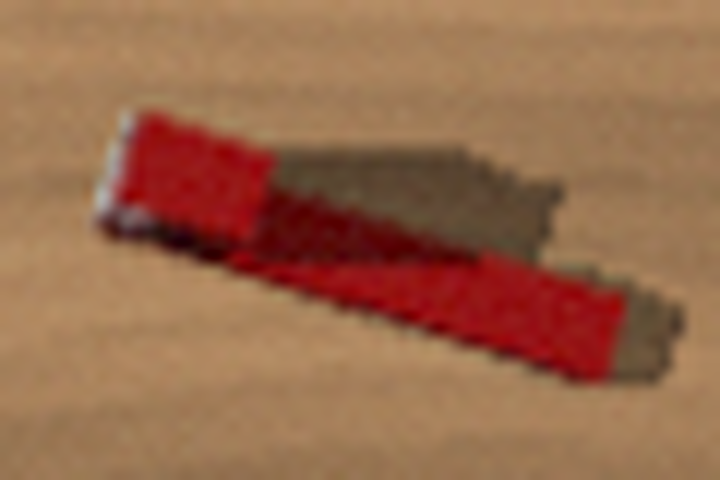

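View pics/s_sq.png

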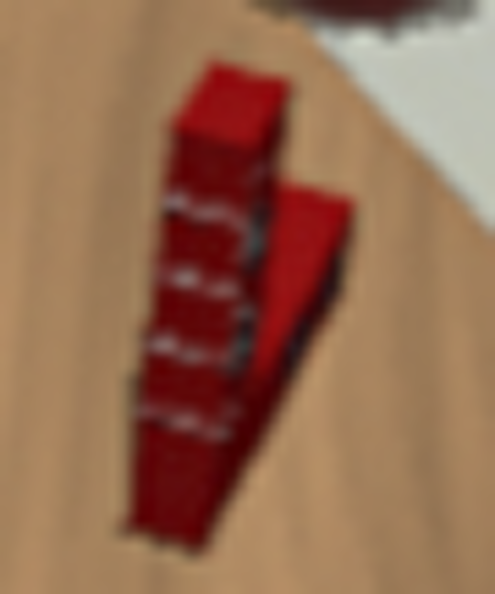

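```bash
cat >> h.py <<'E'
def toolR(jaw_deg):
    a=np.radians(jaw_deg);z=np.array([np.cos(a),np.sin(a),0]);y=np.array([0,0,-1.]);x=np.cross(y,z)
    return R.from_matrix(np.c_[x,y,z])
def cur():
    o=get_obs();q=o["ee_rot"];return o["eef_pos"],R.from_quat([q[1],q[2],q[3],q[0]])
def delta(pos,jaw,frm=None):
    p,r=frm or cur();best=None
    for k in(0,180):
        t=toolR(jaw+k);rv=(r.inv()*t).as_rotvec()
        if best is None or np.linalg.norm(rv)<np.linalg.norm(best):best=rv
    d=r.inv().apply(np.array(pos)-p)*100
    n=max(np.ceil(np.linalg.norm(d)/4.17),np.ceil(np.degrees(np.linalg.norm(best))/7.16))
    print("cm",np.round(d,2),"rot",np.round(best,4),"rows>=",n)
E
python3 - <<'E'
from h import *
U=(np.array([(135,110),(275,150),(260,240)])+.5)/12-.5+[272,255]
T=(np.array([(630,290),(608,382)])+.5)/12-.5+[272,255]
print("top upr");UQ=np.array([plane("top",p,.12)[:2] for p in U]);print(UQ)
TQ=np.array([plane("top",p,.03)[:2] for p in T]);print(TQ)
US=(np.array([(213,62),(290,80),(172,125),(258,142)])+.5)/11-.5+[315,193]
print("side",np.array([plane("side",p,.12)[:2] for p in US]))
TS=(np.array([(352,200)])+.5)/11-.5+[315,193]
print(np.array([plane("side",p,.03)[:2] for p in TS]))
BS=(np.array([(130,530),(205,550)])+.5)/11-.5+[315,193]
print(np.array([plane("side",p,.0)[:2] for p in BS]))
p,r=cur();print(p,r.as_matrix())
delta([.604,-.339,.25],26.3);delta([.604,-.339,.25],26.3+90)
E
```

```text
top upr
[[ 0.4712 -0.0979]
 [ 0.4636 -0.1274]
 [ 0.4448 -0.1245]]
[[ 0.44   -0.2144]
 [ 0.4194 -0.2094]]
side [[ 0.4616 -0.1292]
 [ 0.444  -0.1248]
 [ 0.4699 -0.1016]
 [ 0.4507 -0.0982]]
[[ 0.4197 -0.2105]]
[[ 0.4688 -0.1053]
 [ 0.4507 -0.1008]]
[0.2437 0.5752 0.2306] [[ 0.9207 -0.0004  0.3902]
 [-0.3902 -0.0012  0.9207]
 [ 0.0001 -1.     -0.0013]]
cm [ 68.84  -1.85 -70.12] rot [0.0012 0.711  0.0005] rows>= 24.0
cm [ 68.84  -1.85 -70.12] rot [ 0.0012 -0.8598 -0.0005] rows>= 24.0
```

{"name": "carry_out", "arguments": {
  "deltas": [
    [2.7, -0.1, -2.8, 0, -0.04, 0, 1],
    [5.5, -0.2, -5.6, 0, -0.08, 0, 1],
    [8.2, -0.3, -8.4, 0, -0.13, 0, 1],
    [11, -0.4, -11.2, 0, -0.17, 0, 1],
    [13.7, -0.5, -14, 0, -0.21, 0, 1],
    [16.5, -0.6, -16.8, 0, -0.26, 0, 1],
    [19.2, -0.7, -19.6, 0, -0.3, 0, 1],
    [22, -0.8, -22.4, 0, -0.34, 0, 1],
    [24.7, -0.9, -25.2, 0, -0.39, 0, 1],
    [27.5, -1.0, -28, 0, -0.43, 0, 1]
  ],
  "squeeze": 40
}}

```text
clock: 0.93
eef_pos: [0.3879, 0.2084, 0.2412]
ee_rot: [0.707, -0.707, -0.011, 0.011]
wrist_force: [1.3, 0.9, 0.8]
gripper_width: 1.004
```

```bash
python3 - <<'E'
from h import *
delta([.604,-.339,.25],26.3+90);print(get_obs()["qpos"])
E
```

```text
cm [ 19.86  -0.9  -55.4 ] rot [-0.0003 -0.4271 -0.0002] rows>= 15.0
[-0.7935 -0.0947  0.1855  1.9114  0.0176  1.3234  0.9895]
```

{"name": "carry_out", "arguments": {
  "deltas": [
    [1.3, -0.1, -3.7, 0, -0.04, 0, 1],
    [2.6, -0.1, -7.3, 0, -0.09, 0, 1],
    [4, -0.2, -11, 0, -0.13, 0, 1],
    [5.3, -0.3, -14.7, 0, -0.17, 0, 1],
    [6.6, -0.3, -18.3, 0, -0.21, 0, 1],
    [8, -0.4, -22, 0, -0.26, 0, 1],
    [9.3, -0.4, -25.7, 0, -0.3, 0, 1],
    [10.6, -0.5, -29.4, 0, -0.34, 0, 1],
    [12, -0.6, -33, 0, -0.39, 0, 1],
    [13.2, -0.6, -36.7, 0, -0.427, 0, 1]
  ]
}}

```text
clock: 1.77
eef_pos: [0.531, -0.1541, 0.2474]
ee_rot: [-0.689, 0.689, 0.161, -0.161]
wrist_force: [0.9, 1.0, 0.3]
gripper_width: 1.0
```

```bash
python3 - <<'E'
from h import *
delta([.604,-.339,.25],26.3+90);print(get_obs()["qpos"])
E
```

```text
cm [ -1.66  -0.26 -19.81] rot [0.0001 0.0007 0.0005] rows>= 5.0
[-0.3875  0.1773  0.6695  1.6629 -0.1129  1.3401  2.3307]
```

{"name": "carry_out", "arguments": {
  "deltas": [
    [-0.2, 0, -2, 0, 0.12, 0, 1],
    [-0.3, 0, -4, 0, 0.24, 0, 1],
    [-0.5, 0, -6, 0, 0.36, 0, 1],
    [-0.7, 0, -8, 0, 0.48, 0, 1],
    [-0.8, 0, -10, 0, 0.6, 0, 1],
    [-1, 0, -12, 0, 0.72, 0, 1],
    [-1.2, 0, -14, 0, 0.84, 0, 1],
    [-1.3, 0, -16, 0, 0.96, 0, 1],
    [-1.5, 0, -18, 0, 1.08, 0, 1],
    [-1.7, 0, -19.8, 0, 1.2, 0, 1]
  ]
}}

```text
clock: 2.6
eef_pos: [0.6027, -0.3386, 0.2466]
ee_rot: [-0.658, 0.658, -0.259, 0.258]
wrist_force: [-0.6, 0.2, -0.4]
gripper_width: 1.002
```

```bash
python3 - <<'E'
from h import *
delta([.604,-.339,.25],26.3);print(get_obs()["qpos"])
for n in("side","top"):
    cv2.imwrite(f"pics/{n}1.png",get_image(n))
E
```

```text
cm [ 0.12 -0.34  0.06] rot [ 0.0005  0.3624 -0.0008] rows>= 3.0
[-0.0989  0.5979  0.8755  1.2715 -0.4491  1.4706  1.5518]
```

View pics/side1.png

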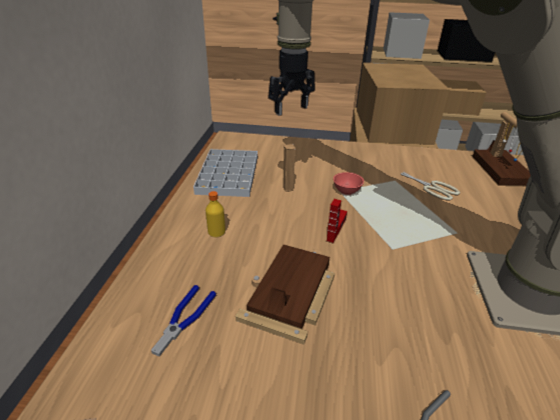

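View pics/top1.png

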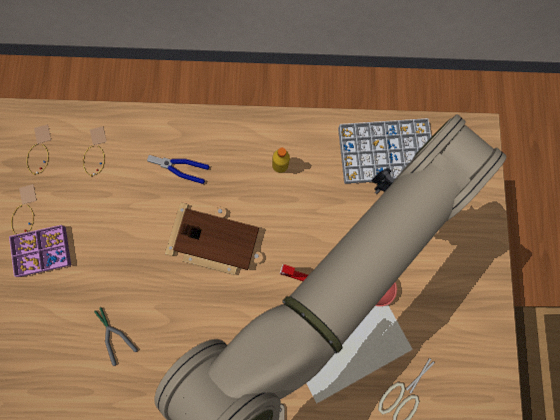

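The gripper hangs over the post (side view (292,90) against post top (289,147)). I'll finish the turn and go down.

{"name": "carry_out", "arguments": {
  "deltas": [
    [0.1, 0, 0, 0, 0.12, 0, 1],
    [0.1, 0, 0.1, 0, 0.24, 0, 1],
    [0.1, 2, 0.1, 0, 0.362, 0, 1],
    [0.1, 5, 0.1, 0, 0.362, 0, 1],
    [0.1, 8, 0.1, 0, 0.362, 0, 1],
    [0.1, 11, 0.1, 0, 0.362, 0, 1],
    [0.1, 13.5, 0.1, 0, 0.362, 0, 1],
    [0.1, 14.7, 0.1, 0, 0.362, 0, 1],
    [0.1, 14.7, 0.1, 0, 0.362, 0, 1],
    [0.1, 14.7, 0.1, 0, 0.362, 0, 1]
  ]
}}

```text
clock: 3.53
eef_pos: [0.604, -0.3375, 0.1008]
ee_rot: [0.602, -0.602, 0.371, -0.371]
wrist_force: [0.6, 0.1, 0.5]
gripper_width: 0.994
```

```bash
python3 - <<'E'
from h import *
delta([.604,-.339,.099],26.3)
i=get_image("side");cv2.imwrite("pics/side2.png",cv2.resize(i[80:210,230:350],None,fx=5,fy=4.6,interpolation=2))
E
```

```text
cm [ 0.13  0.18 -0.07] rot [ 0.0001  0.0072 -0.0001] rows>= 1.0
```

View pics/side2.png

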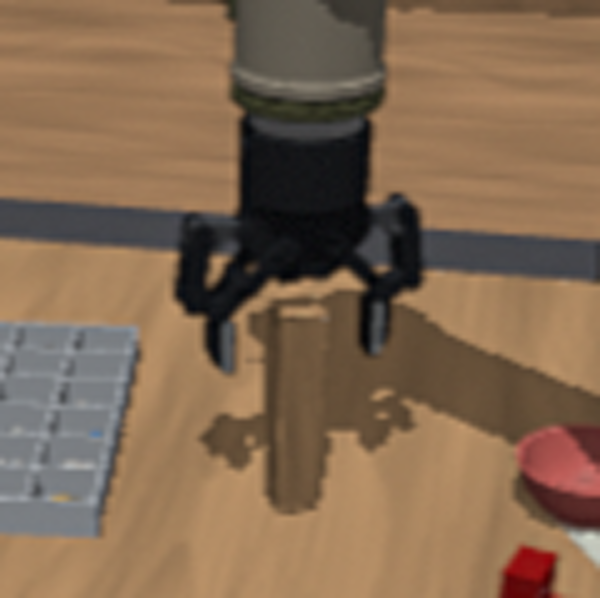

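The fingers stand on both sides of the post, at (225,350) and (375,335) in the crop, with the post at (295,400). I'll close them.

{"name": "carry_out", "arguments": {
  "deltas": [
    [0.1, 0.1, -0.1, 0, 0, 0, 0.7],
    [0.1, 0.1, -0.1, 0, 0, 0, 0.4],
    [0.1, 0.1, -0.1, 0, 0, 0, 0],
    [0.1, 0.1, -0.1, 0, 0, 0, 0],
    [0.1, 0.1, -0.1, 0, 0, 0, 0],
    [0.1, 0.1, -0.1, 0, 0, 0, 0],
    [0.1, 0.1, -0.1, 0, 0, 0, 0],
    [0.1, 0.1, -0.1, 0, 0, 0, 0]
  ],
  "squeeze": 40
}}

```text
clock: 4.25
eef_pos: [0.6036, -0.3393, 0.0997]
ee_rot: [0.602, -0.602, 0.371, -0.372]
wrist_force: [-0.4, 0.5, 4.0]
gripper_width: 0.323
```

```bash
python3 - <<'E'
from h import *
print(get_obs()["gripper_width"],cur()[0],get_obs()["wrist_force"])
p=cur()[0].copy();p[2]+=.06;delta(p,26.3)
E
```

```text
0.32345063434511157 [ 0.6036 -0.3393  0.0997] [-0.3664  0.5187  3.9814]
cm [ 0. -6.  0.] rot [-0.0005  0.006   0.0005] rows>= 2.0
```

{"name": "carry_out", "arguments": {
  "deltas": [
    [0, -1, 0, 0, 0, 0, 0],
    [0, -3, 0, 0, 0, 0, 0],
    [0, -6, 0, 0, 0, 0, 0],
    [0, -9, 0, 0, 0, 0, 0],
    [0, -12, 0, 0, 0, 0, 0],
    [0, -15, 0, 0, 0, 0, 0],
    [0, -15, 0, 0, 0, 0, 0]
  ]
}}

```text
clock: 4.83
eef_pos: [0.6044, -0.3407, 0.2561]
ee_rot: [0.602, -0.602, 0.369, -0.374]
wrist_force: [0.9, -0.7, -0.4]
gripper_width: 0.325
```

```bash
python3 - <<'E'
from h import *
print(get_obs()["gripper_width"],cur()[0],get_obs()["wrist_force"],plane("top",(281,160),.06))
delta([.5545,.1397,.21],-12.85)
th=np.radians(77.15);o=np.array([.5412,.0812]);Rm=np.array([[np.cos(th),-np.sin(th)],[np.sin(th),np.cos(th)]])
c=np.array([[.075,-.015],[.045,-.015],[.045,.015],[.075,.015]])@Rm.T+o
q=proj("top",np.c_[c,[.032]*4]);print((q-[160,190]+.5)*7)
q=proj("side",np.c_[c,[.032]*4]);print((q-[230,235]+.5)*5)
E
```

```text
0.32507830546400657 [ 0.6044 -0.3407  0.2561] [ 0.8723 -0.6988 -0.4162] [ 0.7617 -0.0904  0.06  ]
cm [-45.21   4.39  17.06] rot [-0.0062  0.6891  0.0047] rows>= 12.0
[[222.8832 261.2914]
 [296.8586 280.0299]
 [275.7776 353.8208]
 [201.4706 334.9561]]
[[212.3573 334.0928]
 [238.8856 283.9815]
 [304.7988 304.1746]
 [279.9258 355.434 ]]
```

{"name": "carry_out", "arguments": {
  "deltas": [
    [-3.5, 0, 1.3, 0, 0.05, 0, 0],
    [-7, 0, 2.6, 0, 0.11, 0, 0],
    [-10.5, 0, 4, 0, 0.16, 0, 0],
    [-14, 0, 5.3, 0, 0.21, 0, 0],
    [-17.5, 0, 6.6, 0, 0.27, 0, 0],
    [-21, 0, 8, 0, 0.32, 0, 0],
    [-24.5, 0, 9.3, 0, 0.38, 0, 0],
    [-28, 0, 10.6, 0, 0.43, 0, 0],
    [-31.5, 0, 11.9, 0, 0.48, 0, 0],
    [-35, 0, 13.2, 0, 0.54, 0, 0]
  ]
}}

```text
clock: 5.67
eef_pos: [0.5636, 0.0346, 0.2494]
ee_rot: [0.48, -0.48, 0.519, -0.519]
wrist_force: [0.4, -0.5, -0.8]
gripper_width: 0.325
```

```bash
python3 - <<'E'
from h import *
print(get_obs()["gripper_width"],cur()[0],get_obs()["wrist_force"])
delta([.5557,.1399,.21],-12.85)
E
```

```text
0.32458619989044224 [0.5636 0.0346 0.2494] [ 0.4026 -0.5275 -0.8451]
cm [-10.43   3.95  -1.6 ] rot [ 0.0004  0.1468 -0.0008] rows>= 3.0
```

{"name": "carry_out", "arguments": {
  "deltas": [
    [-3, 0, -0.5, 0, 0.05, 0, 0],
    [-6, 1, -1, 0, 0.1, 0, 0],
    [-8.5, 2, -1.4, 0, 0.147, 0, 0],
    [-10.4, 3, -1.6, 0, 0.147, 0, 0],
    [-10.4, 4, -1.6, 0, 0.147, 0, 0],
    [-10.4, 4, -1.6, 0, 0.147, 0, 0],
    [-10.4, 4, -1.6, 0, 0.147, 0, 0]
  ]
}}

```text
clock: 6.25
eef_pos: [0.5562, 0.1363, 0.2091]
ee_rot: [-0.441, 0.442, -0.552, 0.553]
wrist_force: [0.1, -1.1, -0.1]
gripper_width: 0.321
```

```bash
python3 - <<'E'
from h import *
print(get_obs()["gripper_width"],cur()[0],get_obs()["wrist_force"])
delta([.5557,.1399,.17],-12.85)
i=get_image("side");cv2.imwrite("pics/side3.png",cv2.resize(i[195:325,220:350],None,fx=5,fy=4.6,interpolation=2))
i=get_image("top");cv2.imwrite("pics/top3.png",cv2.resize(i[190:280,150:270],None,fx=6,fy=6,interpolation=2))
E
```

```text
0.3213226522233626 [0.5562 0.1363 0.2091] [ 0.1341 -1.1178 -0.1117]
cm [-0.34  3.91 -0.12] rot [0.0005 0.0017 0.0011] rows>= 1.0
```

View pics/side3.png

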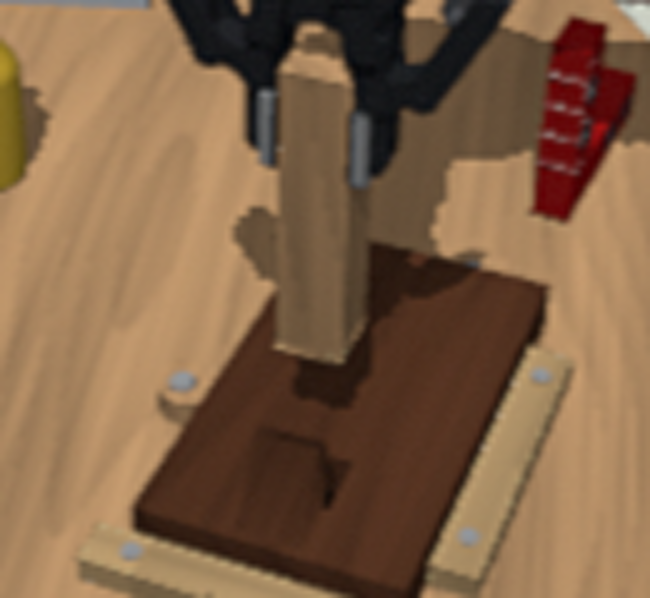

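View pics/top3.png

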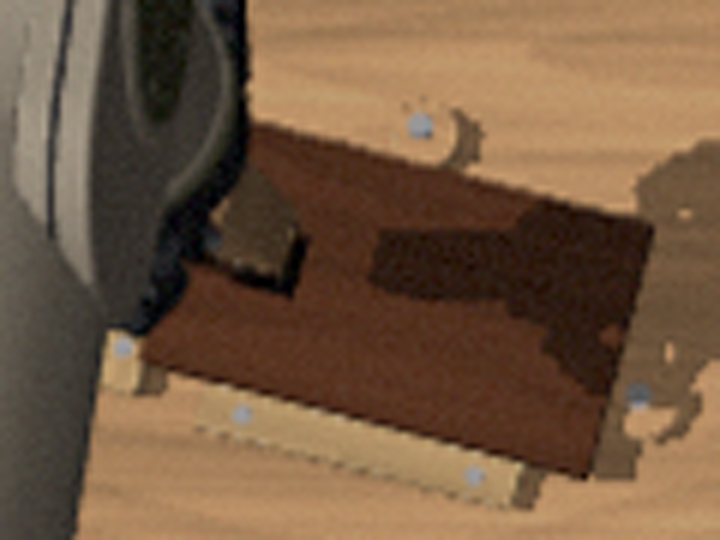

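```bash
python3 - <<'E'
from h import *
th=np.radians(77.15);o=np.array([.542,.0812]);Rm=np.array([[np.cos(th),-np.sin(th)],[np.sin(th),np.cos(th)]])
for z in(.032,.046,.078):
    c=np.array([[.075,-.014],[.075,.014]])@Rm.T+o
    q=proj("side",np.c_[c,[z]*2]);print(z,((q-[220,195]+.5)*[5,4.6]).round(1).tolist())
# expected post foot if TCP-centred
p,r=cur();c=np.array([[-.012,-.012],[-.012,.012],[.012,.012],[.012,-.012]])@Rm.T+p[:2]
for h in(p[2]-.0997,):
  q=proj("side",np.c_[c,[h]*4]);print("side foot",((q-[220,195]+.5)*[5,4.6]).round(1).tolist())
  q=proj("top",np.c_[c,[h]*4]);print("top foot",((q-[150,190]+.5)*6).round(1).tolist())
c=np.array([[-.014,-.014],[-.014,.014],[.014,.014],[.014,-.014]])@Rm.T+p[:2]
q=proj("side",np.c_[c,[h+.15]*4]);print("side top",((q-[220,195]+.5)*[5,4.6]).round(1).tolist())
q=proj("side",np.c_[c,[h+.004]*4]);print("side taper",((q-[220,195]+.5)*[5,4.6]).round(1).tolist())
E
```

```text
0.032 [[262.7, 491.8], [325.7, 510.1]]
0.046 [[263.0, 470.4], [326.7, 488.7]]
0.078 [[263.7, 419.8], [328.9, 438.0]]
side foot [[292.2, 320.8], [347.9, 335.3], [326.8, 371.8], [270.0, 356.5]]
top foot [[289.8, 212.8], [274.3, 266.7], [219.9, 252.9], [235.7, 199.1]]
side top [[296.2, 34.4], [369.2, 50.0], [342.1, 88.8], [267.1, 72.1]]
side taper [[289.6, 309.9], [354.6, 326.8], [330.1, 369.4], [263.4, 351.5]]
```

{"name": "carry_out", "arguments": {
  "deltas": [
    [0, 1, 0, 0, 0, 0, 0],
    [0, 2.0, 0, 0, 0, 0, 0],
    [0, 2.0, 0, 0, 0, 0, 0],
    [0, 2.0, 0, 0, 0, 0, 0]
  ]
}}

```text
clock: 6.68
eef_pos: [0.5558, 0.1374, 0.1886]
ee_rot: [0.441, -0.442, 0.553, -0.552]
wrist_force: [0.3, 0.1, -1.6]
gripper_width: 0.32
```

```bash
python3 - <<'E'
from h import *
i=get_image("side");cv2.imwrite("pics/side4raw.png",i)
g=cv2.convertScaleAbs(i[205:310,262:332],alpha=1.8,beta=15);cv2.imwrite("pics/side4.png",cv2.resize(g,None,fx=7,fy=5.7,interpolation=2))
i=get_image("top");cv2.imwrite("pics/top4raw.png",i)
g=cv2.convertScaleAbs(i[205:255,160:230],alpha=2,beta=15);cv2.imwrite("pics/top4.png",cv2.resize(g,None,fx=11,fy=11,interpolation=2))
p,r=cur();print(p)
th=np.radians(77.15);Rm=np.array([[np.cos(th),-np.sin(th)],[np.sin(th),np.cos(th)]])
h=p[2]-.0997
for s,z in((.012,h),(.014,h+.004),(.014,h+.15)):
  c=np.array([[-s,-s],[-s,s],[s,s],[s,-s]])@Rm.T+p[:2];P=np.c_[c,[z]*4]
  print(z,"S",((proj("side",P)-[262,205]+.5)*[7,5.7]).round(0).tolist(),"T",((proj("top",P)-[160,205]+.5)*11).round(0).tolist())
E
```

```text
[0.5564 0.1376 0.1894]
0.08967666564174974 S [[114.0, 386.0], [191.0, 404.0], [162.0, 450.0], [84.0, 431.0]] T [[427.0, 241.0], [399.0, 338.0], [301.0, 313.0], [329.0, 216.0]]
0.09367666564174974 S [[111.0, 373.0], [201.0, 394.0], [167.0, 447.0], [75.0, 425.0]] T [[435.0, 232.0], [402.0, 346.0], [288.0, 316.0], [321.0, 203.0]]
0.23967666564174972 S [[120.0, 42.0], [221.0, 61.0], [183.0, 111.0], [80.0, 90.0]] T [[335.0, 120.0], [297.0, 250.0], [165.0, 217.0], [204.0, 87.0]]
```

View pics/side4.png

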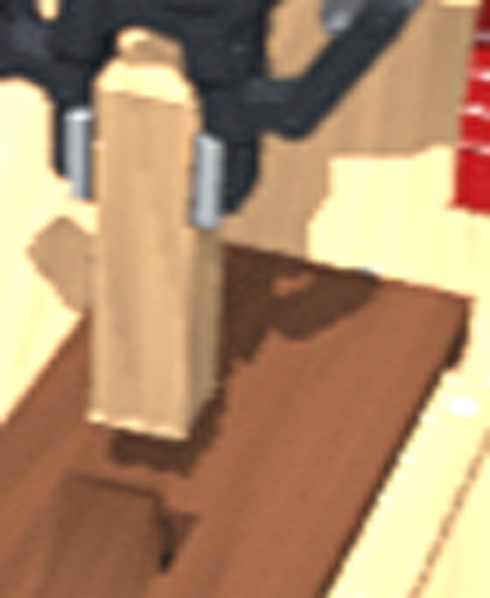

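View pics/top4.png

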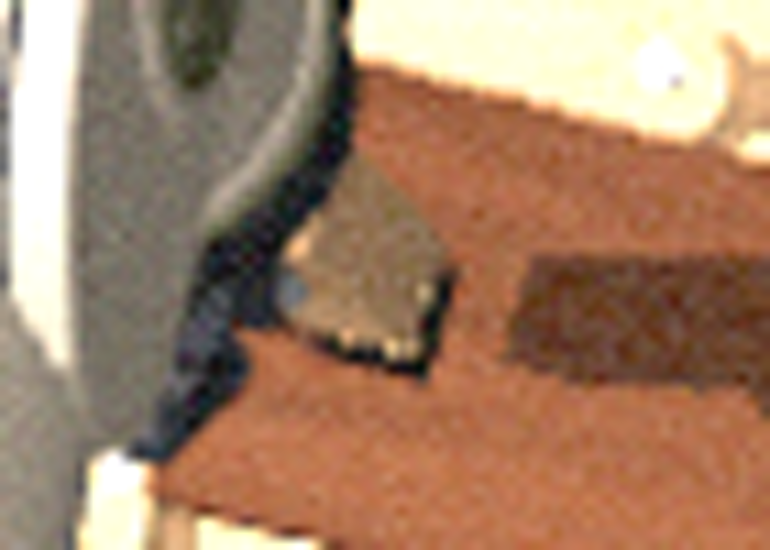

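```bash
python3 - <<'E'
from h import *
th=np.radians(77.15);Rm=np.array([[np.cos(th),-np.sin(th)],[np.sin(th),np.cos(th)]])
f=lambda n,L,s,off,z:np.array([plane(n,(np.array(a)+.5)/s-.5+off,z)[:2] for a in L])
S=lambda L,z:f("side",L,[7,5.7],[262,205],z)
T=lambda L,z:f("top",L,11,[160,205],z)
zf=.0897
loc=lambda Q:(Q-[.5412,.0812])@Rm   # base frame coords
print("side hole -x+y corner",loc(S([(197,515)],.032)), "expect .045,.015")
print("side post taper FL,FR,BR",loc(S([(90,418),(187,436),(216,385)],zf+.004)))
print("side post top FL,FR",loc(S([(97,85),(193,103)],zf+.15)))
print("top post foot -x-y,-x+y",loc(T([(452,265),(422,358)],zf+.002)))
print("top hole",loc(f("top",[(293,275),(272,347)],7,[160,190],.032)))
print("tcp",loc(cur()[0][None,:2]))
E
```

```text
side hole -x+y corner [[0.0446 0.0132]] expect .045,.015
side post taper FL,FR,BR [[ 0.0678 -0.0132]
 [ 0.0654  0.0155]
 [ 0.0386  0.0146]]
side post top FL,FR [[ 0.0687 -0.0128]
 [ 0.068   0.013 ]]
top post foot -x-y,-x+y [[ 0.0385 -0.0097]
 [ 0.0393  0.0134]]
top hole [[ 0.0468 -0.0164]
 [ 0.0469  0.0129]]
tcp [[ 0.0583 -0.0022]]
```

```bash
cat >> h.py <<'E'
TH=np.radians(77.15);RB=np.array([[np.cos(TH),-np.sin(TH)],[np.sin(TH),np.cos(TH)]]);OB=np.array([.5412,.0812])
def bw(x,y):return RB@np.array([x,y])+OB
def loc(Q):return (np.atleast_2d(Q)[:,:2]-OB)@RB
def pts(n,L,s,off,z):return np.array([plane(n,(np.array(a)+.5)/s-.5+off,z)[:2] for a in L])
E
python3 - <<'E'
from h import *
delta([*bw(.0595,-.0052),.1417],-12.85)
E
```

```text
cm [-0.11  4.77  0.3 ] rot [-0.0001  0.002   0.    ] rows>= 2.0
```

{"name": "carry_out", "arguments": {
  "deltas": [
    [-0.1, 0.8, 0.3, 0, 0, 0, 0],
    [-0.1, 1.6, 0.3, 0, 0, 0, 0],
    [-0.1, 2.4, 0.3, 0, 0, 0, 0],
    [-0.1, 3.2, 0.3, 0, 0, 0, 0],
    [-0.1, 4, 0.3, 0, 0, 0, 0],
    [-0.1, 4.7, 0.3, 0, 0, 0, 0],
    [-0.1, 4.7, 0.3, 0, 0, 0, 0],
    [-0.1, 4.7, 0.3, 0, 0, 0, 0]
  ]
}}

```text
clock: 7.45
eef_pos: [0.5592, 0.138, 0.142]
ee_rot: [0.441, -0.442, 0.552, -0.552]
wrist_force: [0.2, -0.3, -0.7]
gripper_width: 0.32
```

```bash
python3 - <<'E'
from h import *
i=get_image("side");cv2.imwrite("pics/side5raw.png",i)
g=cv2.convertScaleAbs(i[245:320,260:330],alpha=1.8,beta=15);cv2.imwrite("pics/side5.png",cv2.resize(g,None,fx=10,fy=8,interpolation=2))
i=get_image("top");cv2.imwrite("pics/top5raw.png",i)
g=cv2.convertScaleAbs(i[205:255,160:230],alpha=2,beta=15);cv2.imwrite("pics/top5.png",cv2.resize(g,None,fx=11,fy=11,interpolation=2))
p,r=cur();print(p,loc(p),get_obs()["wrist_force"],get_obs()["gripper_width"])
E
```

```text
[0.5596 0.1381 0.1426] [[ 0.0596 -0.0053]] [-0.8744 -0.5036 -0.5918] 0.326746512963584
```

View pics/side5.png

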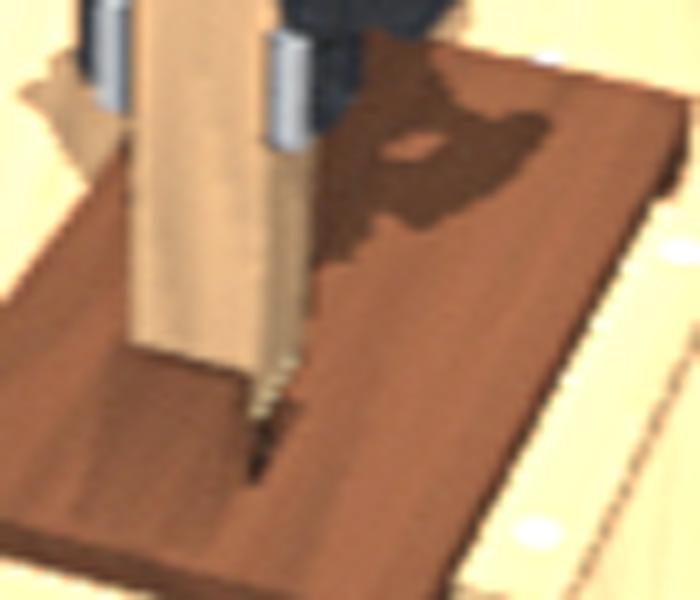

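View pics/top5.png

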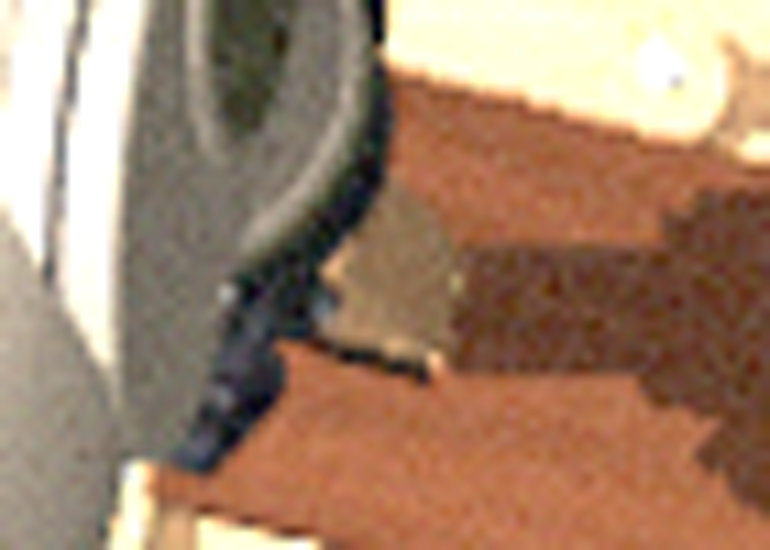

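```bash
python3 - <<'E'
from h import *
S=lambda L,z:loc(pts("side",L,[10,8],[260,245],z))
T=lambda L,z:loc(pts("top",L,11,[160,205],z))
print("side hole corner",S([(298,403)],.032),"brace +y top",S([(247,377)],.078))
print("side post -x+y, +y face line", S([(302,352)],.047),S([(260,416)],.043), S([(290,380)],.043))
print("top post",T([(458,282),(438,362)],.045))
print("top hole +y -x corner",T([(428,381)],.032),"+y edge",T([(360,360)],.032))
print("pred hole corner in top11",(proj("top",[[*bw(.045,.015),.032]])-[160,205]+.5)*11, "side",(proj("side",[[*bw(.045,.015),.032]])-[260,245]+.5)*[10,8])
E
```

```text
side hole corner [[0.0448 0.0124]] brace +y top [[0.0808 0.0132]]
side post -x+y, +y face line [[0.041  0.0114]] [[0.0616 0.0098]] [[0.0476 0.0113]]
top post [[ 0.0442 -0.0113]
 [ 0.0435  0.009 ]]
top hole +y -x corner [[0.0468 0.013 ]] +y edge [[0.0645 0.0121]]
pred hole corner in top11 [[433.3648 391.0041]] side [[309.5976 406.6793]]
```

{"name": "carry_out", "arguments": {
  "deltas": [
    [-0.2, 0, 0, 0, 0, 0, 0],
    [-0.45, 0, 0, 0, 0, 0, 0],
    [-0.45, 0.5, 0, 0, 0, 0, 0],
    [-0.45, 0.9, 0, 0, 0, 0, 0],
    [-0.45, 1.1, 0, 0, 0, 0, 0],
    [-0.45, 1.3, 0, 0, 0, 0, 0],
    [-0.45, 1.5, 0, 0, 0, 0, 0]
  ]
}}

```text
clock: 8.13
eef_pos: [0.5599, 0.1426, 0.1269]
ee_rot: [0.441, -0.442, 0.553, -0.552]
wrist_force: [-3.0, 1.3, -0.5]
gripper_width: 0.321
```

```bash
python3 - <<'E'
from h import *
p,r=cur();o=get_obs();print(p,loc(p),o["wrist_force"],o["ft_torque"],r.as_rotvec())
E
```

```text
[0.5599 0.1426 0.1269] [[ 0.064  -0.0046]] [-3.0471  1.2649 -0.4543] [ 0.2156  0.8587 -0.0477] [-1.0968  1.372  -1.3702]
```

{"name": "carry_out", "arguments": {
  "deltas": [
    [0, 0.3, -0.05, 0, 0, 0, 0],
    [0, 0.6, -0.1, 0, 0, 0, 0],
    [0, 0.9, -0.1, 0, 0, 0, 0],
    [0, 1.2, -0.1, 0, 0, 0, 0],
    [0, 1.5, -0.1, 0, 0, 0, 0],
    [0, 1.7, -0.1, 0, 0, 0, 0]
  ]
}}

```text
clock: 8.63
eef_pos: [0.5594, 0.1427, 0.1099]
ee_rot: [-0.441, 0.442, -0.552, 0.552]
wrist_force: [-1.0, -0.3, -0.8]
gripper_width: 0.325
```

```bash
python3 - <<'E'
from h import *
p,r=cur();o=get_obs();print(p,loc(p),o["wrist_force"],o["ft_torque"],r.as_rotvec())
E
```

```text
[0.5594 0.1427 0.1099] [[ 0.064  -0.0041]] [-0.9736 -0.3039 -0.7989] [ 0.0974  0.266  -0.0234] [-1.096   1.3708 -1.3709]
```

{"name": "carry_out", "arguments": {
  "deltas": [
    [0, 0.15, 0, 0, 0, 0, 0],
    [0, 0.3, 0, 0, 0, 0, 0],
    [0, 0.4, 0, 0, 0, 0, 0],
    [0, 0.45, 0, 0, 0, 0, 0]
  ]
}}

```text
clock: 8.97
eef_pos: [0.5596, 0.1428, 0.1066]
ee_rot: [0.442, -0.441, 0.553, -0.552]
wrist_force: [-6.4, 0.5, 15.5]
gripper_width: 0.324
```

```bash
python3 - <<'E'
from h import *
p,r=cur();o=get_obs();print(p,loc(p),o["wrist_force"],o["ft_torque"],r.as_rotvec())
E
```

```text
[0.5596 0.1428 0.1066] [[ 0.0642 -0.0043]] [-6.3536  0.5152 15.5413] [-0.0004  1.7911 -0.0457] [-1.0953  1.3713 -1.3703]
```

{"name": "carry_out", "arguments": {
  "deltas": [
    [0, -0.1, 0, 0, 0, 0, 0.4],
    [0, -0.1, 0, 0, 0, 0, 0.6],
    [0, -0.1, 0, 0, 0, 0, 1],
    [0, -0.1, 0, 0, 0, 0, 1],
    [0, -0.1, 0, 0, 0, 0, 1],
    [0, -0.1, 0, 0, 0, 0, 1],
    [0, -2, 0, 0, 0, 0, 1],
    [0, -5, 0, 0, 0, 0, 1],
    [0, -8, 0, 0, 0, 0, 1],
    [0, -11, 0, 0, 0, 0, 1]
  ]
}}

```text
clock: 9.8
eef_pos: [0.5592, 0.1425, 0.217]
ee_rot: [-0.441, 0.442, -0.552, 0.552]
wrist_force: [0.7, 0.0, -0.4]
gripper_width: 1.001
```

```bash
python3 - <<'E'
from h import *
delta([.4404,-.1735,.25],-15.4)
i=get_image("side");cv2.imwrite("pics/side6raw.png",i)
cv2.imwrite("pics/side6.png",cv2.resize(i[170:330,220:360],None,fx=4,fy=3.7,interpolation=2))
E
```

```text
cm [33.44 -3.29 -4.62] rot [0.0003 0.0464 0.0004] rows>= 9.0
```

View pics/side6.png

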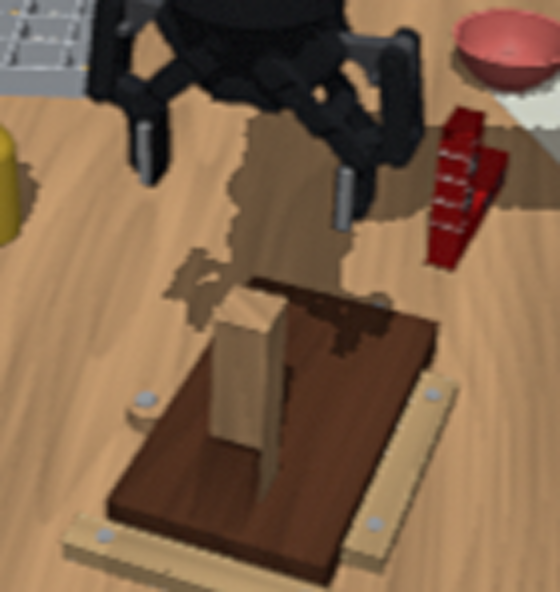

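The post stands in the socket (crop: top at (250,305), brace in front of its foot at (235,470)). Next is the square.

```bash
python3 - <<'E'
from h import *
delta([.4391,-.1771,.20],-15.4)
E
```

```text
cm [33.87  2.13 -4.91] rot [-0.0052  0.0459 -0.0033] rows>= 9.0
```

{"name": "carry_out", "arguments": {
  "deltas": [
    [3.4, 0, -0.4, 0, 0.01, 0, 1],
    [6.8, 0, -0.9, 0, 0.01, 0, 1],
    [10.2, 0, -1.4, 0, 0.02, 0, 1],
    [13.6, 0, -1.8, 0, 0.02, 0, 1],
    [17, 0, -2.3, 0, 0.03, 0, 1],
    [20.4, 0, -2.8, 0, 0.03, 0, 1],
    [23.8, 0, -3.3, 0, 0.04, 0, 1],
    [27.2, 0, -3.8, 0, 0.04, 0, 1],
    [30.6, 0, -4.3, 0, 0.046, 0, 1],
    [33.8, 0, -4.7, 0, 0.046, 0, 1]
  ]
}}

```text
clock: 10.68
eef_pos: [0.4382, -0.1782, 0.2155]
ee_rot: [0.429, -0.428, 0.563, -0.562]
wrist_force: [0.9, -0.8, 0.3]
gripper_width: 0.999
```

```bash
python3 - <<'E'
from h import *
delta([.4391,-.1771,.20],-15.4)
i=get_image("side");cv2.imwrite("pics/side7.png",cv2.resize(i[80:260,250:400],None,fx=4,fy=3.3,interpolation=2))
E
```

```text
cm [-0.12  1.55  0.06] rot [-0.0003  0.0001 -0.0026] rows>= 1.0
```

View pics/side7.png

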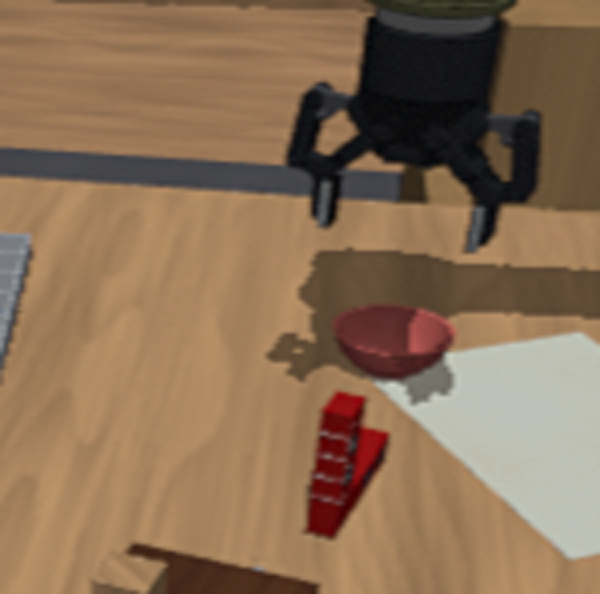

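{"name": "carry_out", "arguments": {
  "deltas": [
    [-0.1, 3, 0, 0, 0, 0, 1],
    [-0.1, 6, 0.1, 0, 0, 0, 1],
    [-0.1, 9, 0.1, 0, 0, 0, 1],
    [-0.1, 12, 0.1, 0, 0, 0, 1],
    [-0.1, 15, 0.1, 0, 0, 0, 1],
    [-0.1, 17, 0.1, 0, 0, 0, 1],
    [-0.1, 17, 0.1, 0, 0, 0, 1]
  ]
}}

```text
clock: 11.32
eef_pos: [0.4375, -0.1758, 0.0421]
ee_rot: [0.426, -0.43, 0.564, -0.561]
wrist_force: [-2.0, 0.9, 0.6]
gripper_width: 0.994
```

```bash
python3 - <<'E'
from h import *
print(get_obs()["wrist_force"])
delta([.4391,-.1771,.004],-15.4)
i=get_image("side");cv2.imwrite("pics/side8.png",cv2.resize(i[130:260,280:400],None,fx=5,fy=4.5,interpolation=2))
E
```

```text
[-1.9726  0.8884  0.6468]
cm [0.08 3.81 0.22] rot [ 0.0064 -0.0004  0.0025] rows>= 1.0
```

View pics/side8.png

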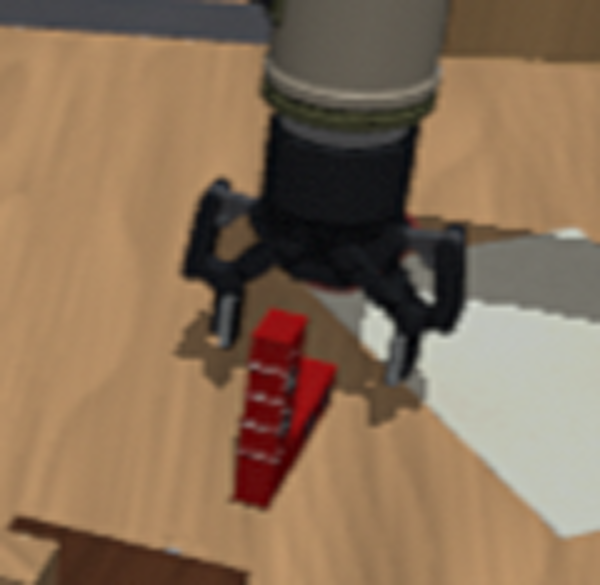

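{"name": "carry_out", "arguments": {
  "deltas": [
    [0.1, 1, 0.2, 0, 0, 0, 1],
    [0.1, 2, 0.2, 0, 0, 0, 1],
    [0.1, 3, 0.2, 0, 0, 0, 1],
    [0.1, 3.7, 0.2, 0, 0, 0, 1],
    [0.1, 3.7, 0.2, 0, 0, 0, 1]
  ]
}}

```text
clock: 11.78
eef_pos: [0.4416, -0.1769, 0.0081]
ee_rot: [0.429, -0.429, 0.563, -0.562]
wrist_force: [-0.7, -0.8, 0.2]
gripper_width: 0.998
```

```bash
python3 - <<'E'
from h import *
print(get_obs()["wrist_force"])
delta([.4391,-.1771,.004],-15.4)
i=get_image("side");cv2.imwrite("pics/side9.png",cv2.resize(i[130:260,280:400],None,fx=5,fy=4.5,interpolation=2))
i=get_image("top");cv2.imwrite("pics/top9.png",i)
E
```

```text
[-0.7188 -0.7516  0.2006]
cm [ 0.08  0.41 -0.24] rot [ 0.001   0.0011 -0.0002] rows>= 1.0
```

View pics/side9.png

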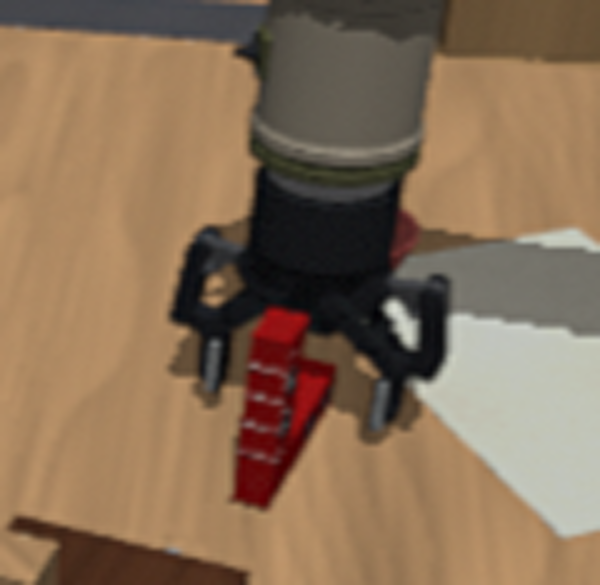

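View pics/top9.png

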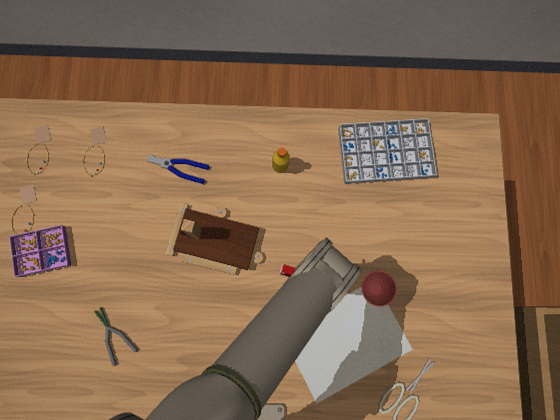

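{"name": "carry_out", "arguments": {
  "deltas": [
    [0.1, 0.2, -0.2, 0, 0, 0, 0.7],
    [0.1, 0.4, -0.2, 0, 0, 0, 0.4],
    [0.1, 0.4, -0.2, 0, 0, 0, 0.3],
    [0.1, 0.4, -0.2, 0, 0, 0, 0],
    [0.1, 0.4, -0.2, 0, 0, 0, 0],
    [0.1, 0.4, -0.2, 0, 0, 0, 0],
    [0.1, 0.4, -0.2, 0, 0, 0, 0],
    [0.1, 0.4, -0.2, 0, 0, 0, 0]
  ],
  "squeeze": 70
}}

```text
clock: 12.55
eef_pos: [0.4402, -0.1779, 0.0051]
ee_rot: [-0.429, 0.429, -0.562, 0.562]
wrist_force: [1.0, 0.3, 6.1]
gripper_width: 0.218
```

```bash
python3 - <<'E'
from h import *
o=get_obs();print(o["wrist_force"],o["gripper_width"],cur()[0],cur()[1].as_matrix())
i=get_image("side");cv2.imwrite("pics/side10.png",cv2.resize(i[130:260,280:400],None,fx=5,fy=4.5,interpolation=2))
E
```

```text
[1.0496 0.2847 6.1392] 0.21809623653915014 [ 0.4402 -0.1779  0.0051] [[-0.2648  0.0006  0.9643]
 [-0.9643  0.0001 -0.2648]
 [-0.0002 -1.      0.0005]]
```

View pics/side10.png

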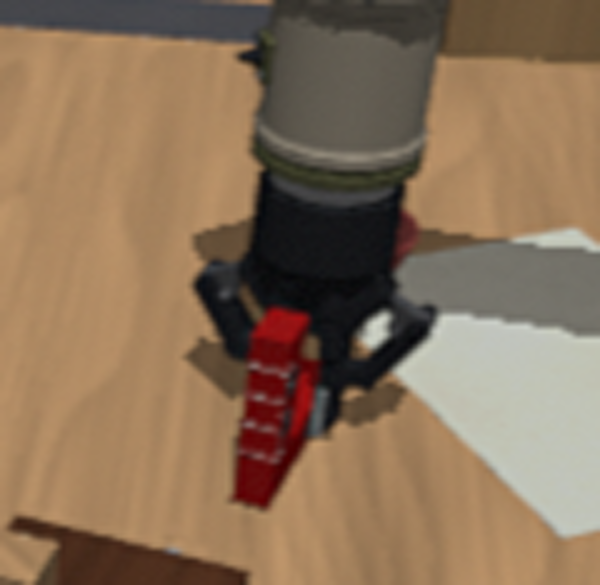

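{"name": "carry_out", "arguments": {
  "deltas": [
    [0, -1, 0, 0, 0, 0, 0],
    [0, -3, 0, 0, 0, 0, 0],
    [0, -6, 0, 0, 0, 0, 0],
    [0, -9, 0, 0, 0, 0, 0],
    [0, -9, 0, 0, 0, 0, 0]
  ]
}}

```text
clock: 13.02
eef_pos: [0.4418, -0.1789, 0.0989]
ee_rot: [-0.43, 0.427, -0.561, 0.564]
wrist_force: [1.3, 0.5, -1.8]
gripper_width: 0.218
```

```bash
python3 - <<'E'
from h import *
o=get_obs();print(o["wrist_force"],o["gripper_width"],cur()[0])
delta([*bw(-.052,-.0043),.085],-12.85)
E
```

```text
[ 1.3232  0.4683 -1.753 ] 0.2182353117122953 [ 0.4418 -0.1789  0.0989]
cm [-22.54   1.43   3.33] rot [-0.0048 -0.0444 -0.001 ] rows>= 6.0
```

{"name": "carry_out", "arguments": {
  "deltas": [
    [-3, 0, 0.4, 0, -0.01, 0, 0],
    [-6.5, 0, 0.9, 0, -0.02, 0, 0],
    [-10, 0, 1.5, 0, -0.02, 0, 0],
    [-13.5, 0, 2, 0, -0.03, 0, 0],
    [-17, 0, 2.5, 0, -0.04, 0, 0],
    [-20, 0, 3, 0, -0.044, 0, 0],
    [-22.5, 0, 3.3, 0, -0.044, 0, 0],
    [-22.5, 0.7, 3.3, 0, -0.044, 0, 0],
    [-22.5, 1.4, 3.3, 0, -0.044, 0, 0],
    [-22.5, 1.4, 3.3, 0, -0.044, 0, 0]
  ]
}}

```text
clock: 13.85
eef_pos: [0.5298, 0.0296, 0.0792]
ee_rot: [0.44, -0.442, 0.553, -0.553]
wrist_force: [-0.7, -1.2, -3.6]
gripper_width: 0.22
```

```bash
python3 - <<'E'
from h import *
o=get_obs();print(o["wrist_force"],o["gripper_width"],cur()[0],loc(cur()[0]),cur()[1].as_matrix())
i=get_image("side");cv2.imwrite("pics/side11.png",cv2.resize(i[190:330,220:350],None,fx=5,fy=4.2,interpolation=2))
i=get_image("top");cv2.imwrite("pics/top11.png",cv2.resize(i[190:280,150:280],None,fx=6,fy=6,interpolation=2))
E
```

```text
[-0.6827 -1.1857 -3.5968] 0.22018401122253367 [0.5298 0.0296 0.0792] [[-0.0529 -0.0004]] [[-0.2226 -0.0026  0.9749]
 [-0.9749 -0.0011 -0.2226]
 [ 0.0016 -1.     -0.0023]]
```

View pics/side11.png

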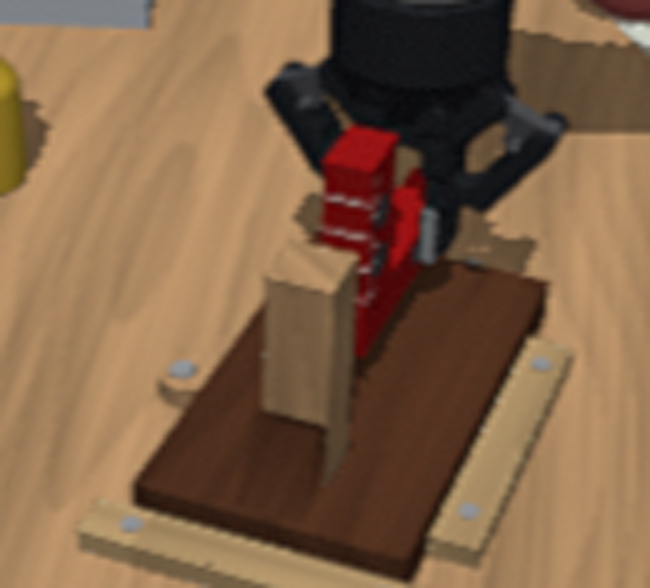

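View pics/top11.png

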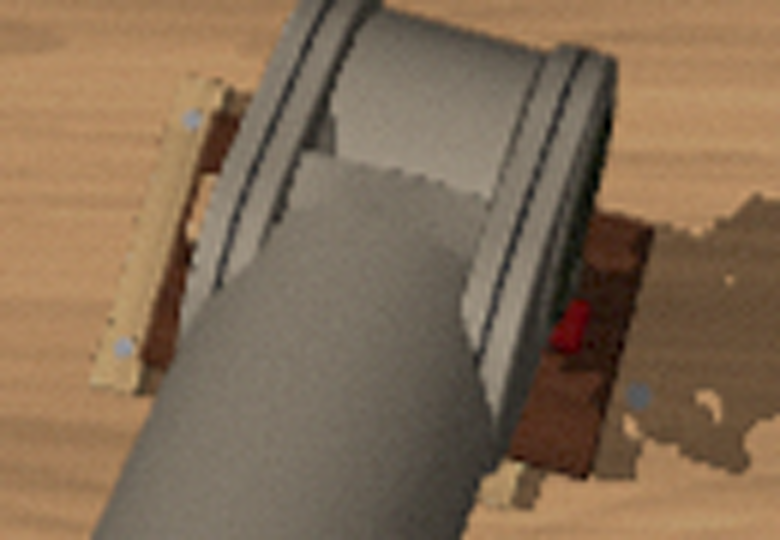

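{"name": "carry_out", "arguments": {
  "deltas": [
    [0, 0.5, 0.2, 0, 0, 0, 0],
    [0, 1.2, 0.4, 0, 0, 0, 0],
    [0, 2, 0.4, 0, 0, 0, 0],
    [0, 2.7, 0.4, 0, 0, 0, 0],
    [0, 3.3, 0.4, 0, 0, 0, 0],
    [0, 3.5, 0.4, 0, 0, 0, 0],
    [0, 3.5, 0.4, 0, 0, 0, 0]
  ]
}}

```text
clock: 14.53
eef_pos: [0.5347, 0.0293, 0.0451]
ee_rot: [0.441, -0.441, 0.553, -0.553]
wrist_force: [-0.3, 0.2, -1.0]
gripper_width: 0.219
```

```bash
python3 - <<'E'
from h import *
o=get_obs();print(o["wrist_force"],o["gripper_width"],cur()[0],loc(cur()[0]),cur()[1].as_matrix())
i=get_image("side");cv2.imwrite("pics/side12raw.png",i);g=cv2.convertScaleAbs(i[205:310,260:330],alpha=1.6,beta=10)
cv2.imwrite("pics/side12.png",cv2.resize(g,None,fx=8,fy=5.7,interpolation=2))
E
```

```text
[-0.2798  0.1501 -1.0031] 0.2189387466851792 [0.5347 0.0293 0.0451] [[-0.052  -0.0052]] [[-0.2223 -0.0011  0.975 ]
 [-0.975  -0.0004 -0.2223]
 [ 0.0007 -1.     -0.0009]]
```

View pics/side12.png

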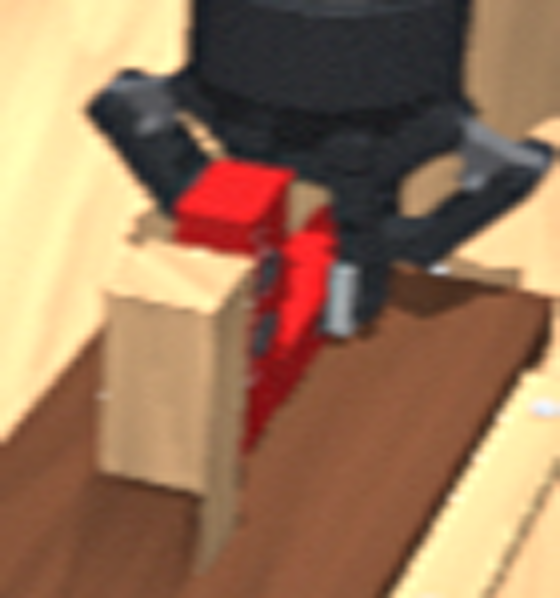

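```bash
python3 - <<'E'
from h import *
S=lambda L,z:loc(pts("side",L,[8,5.7],[260,205],z))
print("sq",S([(213,162),(293,174),(178,214),(258,225)],.160))
print("post",S([(110,292),(212,312),(253,262),(135,242)],.157))
E
```

```text
sq [[ 0.0027 -0.0145]
 [ 0.0012  0.0066]
 [ 0.033  -0.0124]
 [ 0.0309  0.0079]]
post [[ 0.0734 -0.014 ]
 [ 0.0733  0.0117]
 [ 0.0462  0.0122]
 [ 0.0475 -0.0179]]
```

{"name": "carry_out", "arguments": {
  "deltas": [
    [0, 0.3, 0, 0, 0, 0, 0],
    [0, 0.6, -0.05, 0, 0, 0, 0],
    [0, 0.75, -0.05, 0, 0, 0, 0],
    [0, 0.75, -0.05, 0, 0, 0, 0]
  ]
}}

```text
clock: 14.92
eef_pos: [0.5345, 0.0297, 0.038]
ee_rot: [0.441, -0.441, 0.553, -0.553]
wrist_force: [0.3, 0.1, -2.4]
gripper_width: 0.221
```

```bash
python3 - <<'E'
from h import *
o=get_obs();print(o["wrist_force"],o["ft_torque"],o["gripper_width"],cur()[0],loc(cur()[0]))
E
```

```text
[ 0.3402  0.094  -2.4223] [-0.1327  0.0146  0.0423] 0.2207121196350579 [0.5345 0.0297 0.038 ] [[-0.0517 -0.0049]]
```

Not quite down yet. I'll lower it to light contact, then slide forward.

{"name": "carry_out", "arguments": {
  "deltas": [
    [0, 0.1, 0, 0, 0, 0, 0],
    [0, 0.2, 0, 0, 0, 0, 0],
    [0, 0.2, 0, 0, 0, 0, 0]
  ]
}}

```text
clock: 15.17
eef_pos: [0.5353, 0.0296, 0.0371]
ee_rot: [-0.441, 0.441, -0.553, 0.553]
wrist_force: [-1.7, 0.2, 6.7]
gripper_width: 0.22
```

```bash
python3 - <<'E'
from h import *
o=get_obs();print(o["wrist_force"],o["ft_torque"],o["gripper_width"],cur()[0],loc(cur()[0]))
E
```

```text
[-1.6568  0.1514  6.7477] [-0.0003  0.4681  0.0337] 0.22045854287161817 [0.5353 0.0296 0.0371] [[-0.0516 -0.0058]]
```

{"name": "carry_out", "arguments": {
  "deltas": [
    [-0.2, 0, -0.05, 0, 0, 0, 0],
    [-0.5, 0, -0.1, 0, 0, 0, 0],
    [-0.8, 0, -0.1, 0, 0, 0, 0],
    [-1.0, 0, -0.1, 0, 0, 0, 0],
    [-1.2, 0, -0.1, 0, 0, 0, 0],
    [-1.2, 0, -0.1, 0, 0, 0, 0]
  ]
}}

```text
clock: 15.67
eef_pos: [0.5374, 0.0417, 0.0371]
ee_rot: [-0.442, 0.44, -0.552, 0.553]
wrist_force: [0.1, 0.3, 6.6]
gripper_width: 0.218
```

```bash
python3 - <<'E'
from h import *
o=get_obs();print(o["wrist_force"],o["ft_torque"],o["gripper_width"],cur()[0],loc(cur()[0]),o["wrist_force"][:2]@RB)
i=get_image("side");cv2.imwrite("pics/side13raw.png",i);g=cv2.convertScaleAbs(i[205:310,260:330],alpha=1.6,beta=10)
cv2.imwrite("pics/side13.png",cv2.resize(g,None,fx=8,fy=5.7,interpolation=2))
E
```

```text
[0.0755 0.3188 6.5944] [-0.1282  0.104  -0.0146] 0.21823872177515977 [0.5374 0.0417 0.0371] [[-0.0394 -0.0051]] [ 0.3276 -0.0027]
```

View pics/side13.png

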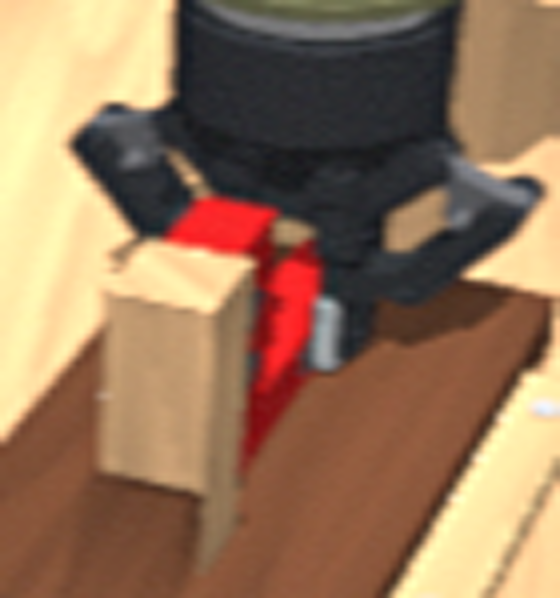

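{"name": "carry_out", "arguments": {
  "deltas": [
    [-0.1, 0, 0, 0, 0, 0, 0],
    [-0.2, 0, 0, 0, 0, 0, 0],
    [-0.3, 0, 0, 0, 0, 0, 0],
    [-0.3, 0, 0, 0, 0, 0, 0]
  ]
}}

```text
clock: 16.05
eef_pos: [0.538, 0.0442, 0.0371]
ee_rot: [-0.441, 0.44, -0.552, 0.553]
wrist_force: [-0.3, -1.7, 6.4]
gripper_width: 0.217
```

```bash
cat > st.py <<'E'
from h import *
o=get_obs();print("F base",o["wrist_force"][:2]@RB,o["wrist_force"][2],"T",o["ft_torque"],o["gripper_width"],cur()[0][2],loc(cur()[0]),"yaw",np.degrees(np.arctan2(*cur()[1].as_matrix()[[1,0],2])),"tilt",cur()[1].as_matrix()[:,1])
E
python3 st.py
```

```text
F base [-1.7213 -0.1058] 6.414318963052446 T [-0.357   0.1135 -0.0417] 0.21742843392918054 0.03713284841526314 [[-0.0367 -0.0051]] yaw -12.84898025032327 tilt [ 0.0019  0.     -1.    ]
```

{"name": "carry_out", "arguments": {
  "deltas": [
    [-0.1, 0, 0, 0, 0, 0, 0],
    [-0.2, 0, 0, 0, 0, 0, 0],
    [-0.2, 0, 0, 0, 0, 0, 0]
  ]
}}

```text
clock: 16.3
eef_pos: [0.5382, 0.0452, 0.0371]
ee_rot: [-0.441, 0.441, -0.552, 0.554]
wrist_force: [-2.1, -5.0, 7.1]
gripper_width: 0.221
```

```bash
python3 st.py
```

```text
F base [-5.3104  0.9381] 7.083607879516987 T [-0.9323  0.3231  0.0552] 0.22097799852806543 0.03710709309758879 [[-0.0358 -0.0051]] yaw -12.891171583617977 tilt [ 0.0015 -0.001  -1.    ]
```

{"name": "carry_out", "arguments": {
  "deltas": [
    [-0.05, 0.05, 0, 0, 0, 0, 0],
    [-0.1, 0.1, 0, 0, 0, 0, 0],
    [-0.1, 0.1, 0, 0, 0, 0, 0],
    [-0.1, 0.1, 0, 0, 0, 0, 0]
  ]
}}

```text
clock: 16.63
eef_pos: [0.5383, 0.0453, 0.037]
ee_rot: [-0.441, 0.44, -0.553, 0.554]
wrist_force: [-8.4, -7.6, 23.2]
gripper_width: 0.222
```

```bash
python3 st.py
```

```text
F base [-9.2821  6.4845] 23.23808195019571 T [-1.4692  1.9075  0.1706] 0.22170249190562782 0.03704680088580837 [[-0.0357 -0.0052]] yaw -12.936838210290933 tilt [ 0.0009 -0.0009 -1.    ]
```

{"name": "carry_out", "arguments": {
  "deltas": [
    [-0.05, 0, -0.03, 0, 0, 0, 0],
    [-0.1, 0, -0.05, 0, 0, 0, 0],
    [-0.15, 0, -0.05, 0, 0, 0, 0],
    [-0.15, 0, -0.05, 0, 0, 0, 0],
    [-0.15, 0, -0.05, 0, 0, 0, 0]
  ]
}}

```text
clock: 17.05
eef_pos: [0.5384, 0.0453, 0.0371]
ee_rot: [-0.44, 0.44, -0.552, 0.555]
wrist_force: [-6.7, -13.4, 21.8]
gripper_width: 0.22
```

```bash
python3 st.py; python3 - <<'E'
from h import *
i=get_image("side");cv2.imwrite("pics/side14raw.png",i);g=cv2.convertScaleAbs(i[205:310,260:330],alpha=1.6,beta=10)
cv2.imwrite("pics/side14.png",cv2.resize(g,None,fx=8,fy=5.7,interpolation=2))
i=get_image("top");cv2.imwrite("pics/top14.png",i)
E
```

```text
F base [-14.5198   3.6062] 21.84975589128674 T [-2.4102  1.6124  0.2342] 0.2203599267286133 0.037069594497670576 [[-0.0357 -0.0052]] yaw -13.004273222470992 tilt [ 0.0016 -0.0028 -1.    ]
```

View pics/side14.png

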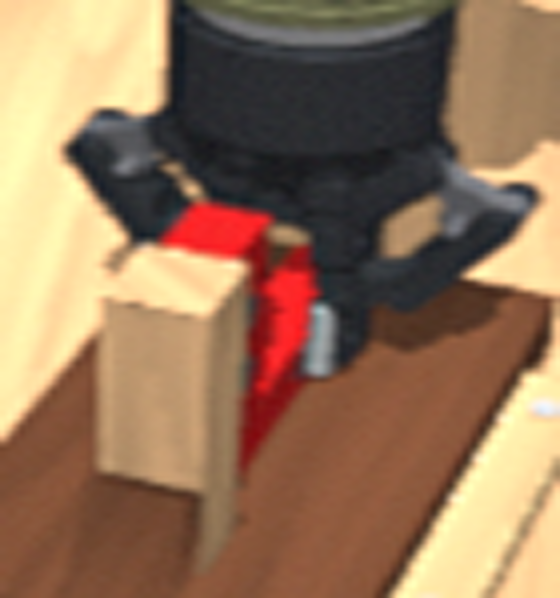

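View pics/top14.png

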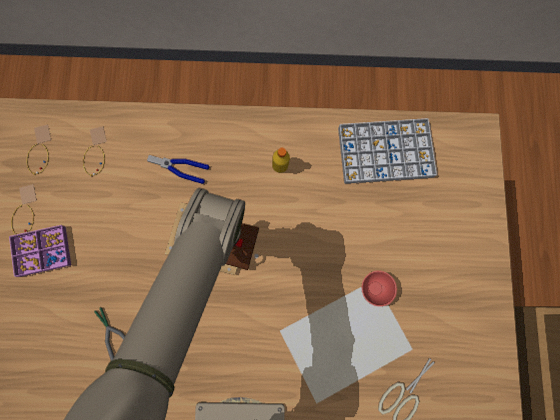

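```bash
python3 - <<'E'
from h import *
S=lambda L,z:loc(pts("side",L,[8,5.7],[260,205],z))
print("sq",S([(205,204),(273,213),(245,257)],.152))
print("post top",S([(107,292),(207,312),(248,264)],.157))
print("post -x+y at base",S([(240,520)],.032))
def q(x,y,z):return ((proj("side",[[*bw(x,y),z]])-[260,205]+.5)*[8,5.7]).round(0)
for z in(.157,.1,.06,.032): print(z,q(.0462,.0125,z),q(.0742,.0125,z))
i=cv2.imread("pics/side14raw.png")[205:260,265:305]
cv2.imwrite("pics/side15.png",cv2.resize(cv2.convertScaleAbs(i,alpha=1.6,beta=10),None,fx=14,fy=10.5,interpolation=2))
E
```

```text
sq [[ 0.0162 -0.0113]
 [ 0.0143  0.0062]
 [ 0.0391  0.0077]]
post top [[ 0.0737 -0.0147]
 [ 0.0738  0.0107]
 [ 0.0476  0.0114]]
post -x+y at base [[0.047  0.0137]]
0.157 [[255. 263.]] [[214. 315.]]
0.1 [[246. 385.]] [[207. 438.]]
0.06 [[241. 465.]] [[203. 519.]]
0.032 [[237. 518.]] [[200. 573.]]
```

View pics/side15.png

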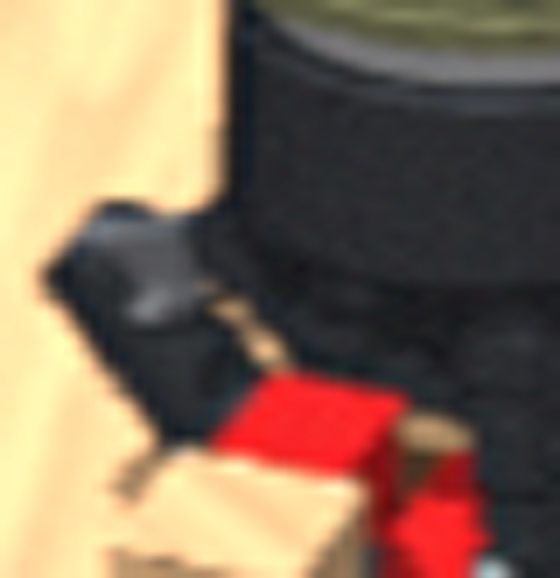

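{"name": "carry_out", "arguments": {
  "deltas": [
    [-0.05, 0, -0.02, 0, 0, 0.002, 0],
    [-0.1, 0, -0.04, 0, 0, 0.003, 0],
    [-0.15, 0, -0.04, 0, 0, 0.003, 0],
    [-0.15, 0, -0.04, 0, 0, 0.003, 0],
    [-0.15, 0, -0.04, 0, 0, 0.003, 0]
  ]
}}

```text
clock: 17.57
eef_pos: [0.5383, 0.0453, 0.0371]
ee_rot: [-0.44, 0.44, -0.553, 0.555]
wrist_force: [-6.2, -16.9, 21.2]
gripper_width: 0.22
```

```bash
python3 st.py
```

```text
F base [-17.845    2.3382] 21.2131498206911 T [-3.4562  1.49    0.2842] 0.22005174397379687 0.03706071228023984 [[-0.0356 -0.0052]] yaw -13.06057412772763 tilt [ 0.0026 -0.0016 -1.    ]
```

{"name": "carry_out", "arguments": {
  "deltas": [
    [0, 0, 0, 0, 0, 0, 0],
    [0, 0, 0, 0, 0, 0, 0],
    [0, 0, 0, 0, 0, 0, 0],
    [0, 0, 0, 0, 0, 0, 0],
    [0, 0, 0, 0, 0, 0, 0],
    [0, 0, 0, 0, 0, 0, 0],
    [0, 0, 0, 0, 0, 0, 0],
    [0, 0, 0, 0, 0, 0, 0]
  ]
}}

```text
clock: 18.23
eef_pos: [0.5383, 0.0453, 0.0371]
ee_rot: [-0.44, 0.439, -0.553, 0.555]
wrist_force: [-6.7, -17.4, 21.4]
gripper_width: 0.218
```

```bash
python3 st.py; python3 - <<'E'
from h import *
i=get_image("side");cv2.imwrite("pics/side16.png",cv2.resize(i[190:330,220:350],None,fx=5,fy=4.2,interpolation=2))
E
python3 st.py
```

```text
F base [-18.4903   2.6595] 21.44878976635163 T [-3.4257  1.5266  0.3338] 0.21776879306128735 0.03706161654976933 [[-0.0356 -0.0052]] yaw -13.065334598313814 tilt [ 0.0026 -0.0016 -1.    ]
F base [-17.6328   2.4309] 20.82478024595549 T [-3.4989  1.4768  0.3258] 0.21854719804625153 0.0370636718035893 [[-0.0356 -0.0052]] yaw -13.060535608020741 tilt [ 0.0026 -0.0016 -1.    ]
```

View pics/side16.png

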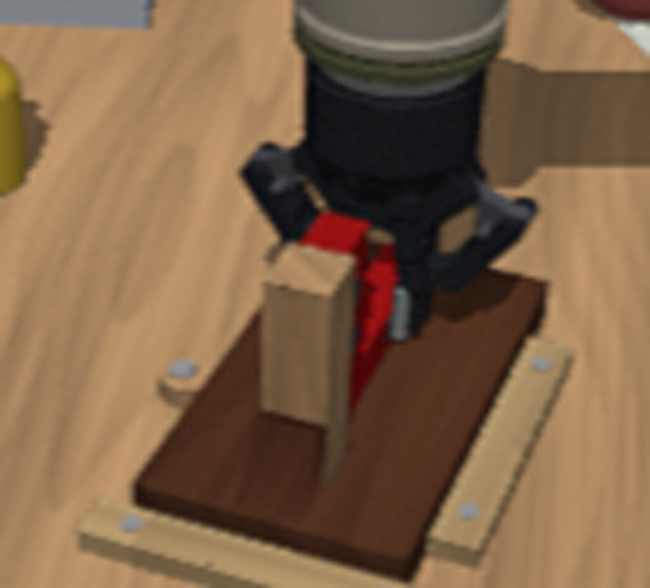

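The post stands upright at (310,350) and the red upright is tight against its back, with the top edges meeting at (330,250). The forces are steady, so I'm handing the job in.

```bash
python3 -c "
from bench import *
print(job_done())"
```

```text
the job is handed in; nothing more can be done
None
```

The post is fully seated in the socket and released. The square is held against it and on the base, and I handed the job in at about 18 s of the 72 s allowed.

- **Post:** It reached the socket floor when the tool was at the height expected for a foot 7 mm above the table. Fz read about 15 N there, and I then let go.
- **Square:** I gripped it across its foot leg, lowered it to light contact with the base and slid it forward until it met the post. It finished still gripped at 70 N. Over the last 0.7 s it pressed about 21 N down and 18 N forward, with no measurable movement.
- **Last checks:** In the side view the square is centred on the post to within about 1 mm. The post is vertical to about 1 degree, and the square's upright meets it with no visible gap. The glue bottle, pliers and dish had not moved in my last top view.
- **What disagreed:**
    - The camera positions differed from the measured tool position by about 6 mm along the base. I fixed this by comparing the post with the hole in the same images.
    - The pixel measurement of the square's upright came out 1–2 mm short of the post, which is within its error. I relied on the firm contact force and the view instead.
    - A small sideways force of about 2.5 N remained.

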